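Hook the soil sample pan out from under the drying rack

ROBOT

A 6-joint arm with a two-finger parallel gripper is mounted at the origin on the work surface. World frame = base frame: x ahead of the robot, y to its left, z up, the work surface at z = 0. Lengths are in m, angles in rad, forces in N, time in s.
With the tool pointing down it reaches from about 0.35 to 0.85 m from the base axis. Payload 8.1 kg.
Tool frame: the origin (TCP) lies between the finger pads; the fingertips stand 11 mm ahead of it and the grasp point (between the pads) lies 8 mm behind it (tips_ahead is the z of the fingertips in the tool frame, in m); z points along the fingers, y is the line along which they close (so a half turn about z gives the same grasp; the last joint's range is limited). The gripper opens to 93 mm and grips with 3 to 60 N. Pads are 15 mm wide; open, the fingers measure 128 mm over their backs; the gripper's body (75 mm by 188 mm) begins 65 mm behind the grasp point.
Start: joints at [-1.407, 0.13, 1.488, -0, 1.523, -0.085], TCP at [0.148, -0.582, 0.23] pointing down, gripper open.
Joint ranges: [-2.96, 2.96], [-0.89, 2.26], [0.02, 2.5], [-1.34, 4.48], [0, 2.73], [-2.66, 2.66]. Speed limits (rad/s): [2.39, 2.39, 2.79, 3.14, 3.14, 3.14].

INTERFACE

Orientations are given as a rotation vector (axis times angle).
In Python, from plant import read_state, read_camera, close_job, tips_ahead gives the robot as it stands. The module is installed in compiled form; this text tells all that it offers.
- The arm moves only by the tool move_arm, never from a script. Its argument "plan" is a list of rows, each a list of 7 numbers: the turn, a rotation vector about the tool's x, y, z in units of 6 degrees (1.0 is 6 degrees), then the shift along the tool's x, y, z in units of 25 mm (1.0 is 25 mm), then the finger opening in mm, from 0 to 93. A call has exactly 10 rows; each row shifts and turns the commanded pose from where the row before left it, along the tool's axes as they then stand; what a row does not reach is not made up. A row lasts 1/10 s, in which the tool goes at most 50 mm and 8.59 degrees, less where a joint would pass 70% of its speed; a pose out of reach is approached as far as the arm can. A call is refused whole if a number of a shift passes 1 or a number of a turn 1, either way. A call with a gripper value outside its range is refused whole. The fingers move at their own pace and stop on an object; "force" is the grip in N (left out, the last holds). Time passes only in rows, so rows that do not move let the fingers close, or fill a call up. It gives the time, the measured TCP pose, the force, the opening and the grip force at its end, in the units of the state.
- read_state(): the state, without advancing time (a new reading comes with each control period).
- read_camera(name): name is "scene" or "top"; returns a dict with "frame" (400x640x3 uint8, red, green, blue), "z_map" (400x640 float32, m along the optical axis (not along the pixel's ray), 0 where there is no reading), "fx", "fy", "cx", "cy" (pixels), "rvec" (rotation vector, rad) and "tvec" (3), from world to camera coordinates, as OpenCV has them. Camera axes: x right, y down, z forward; pixel columns grow to the right and rows downward; lengths in m; the calibration is good to about 2 mm. A picture is of the moment at which its call begins.
- close_job(): hands the job in; it is judged then, once.
The state is a dict: "t": time; "q": joint angles; "dq": joint speeds; "joint_torque": joint torques, N m; "tool_pos": TCP position; "orientation": TCP orientation; "force": force on the tool from outside, world axes, zero at the start; "wrist_torque": the same for the moment, N m; "opening": finger opening in m; "gripper_force": force on a finger pad.
Only numpy, scipy, OpenCV 4.12 (cv2) and the standard library are available. Lean on these libraries where they do the work, as an engineer would, in place of code of your own. Each camera call takes 0.05 s, during which the arm holds its last target. There are 200 camera calls.

TASK

Take the orange-handled hook from its cradle and use it, not the fingers, to catch the wire loop of the metal sample pan under the drying rack and draw the pan towards you until it seats squarely against the red stop bar. Keep it pressed on the stop with about 14 N, never over 22 N, for about a second to seat it, then unhook without shifting the pan and lay the hook back in the notches of its cradle. Keep the jar in the pan upright and leave the other things on the bench where they are.

Things in the scene. Friction and masses are not known exactly. Their poses are not given: they have to be found in the camera images.
- hook: Hook tool, 0.16 kg. Origin: middle of the orange handle (80 x 18 x 26 mm along x, y, z; grip it across y). x points to the hook end, z up as it lies in the cradle. 8 mm square bars run on along x: 41 mm in front, 55 mm behind to a knob. At x = 81-86 mm it cranks up to z = +35 mm, runs forward as an 8 mm rod to x = 175 mm, then straight down as the tine.
- hook_tip (a point): Lower tip of the hook's 8 mm thick tine: at x = 175, y = 0, z = -16 mm from the hook's origin. The tine is free over its 47 mm below the underside of the rod (z = 31 mm).
- cradle: Blue cradle fixed to the bench, base 170 x 70 x 6 mm. Origin: bench level, middle; x along the tool, z up. Two flared open-topped notches at x = +-60 mm (10 mm thick; floor at z = 56 mm, prong tops at 76 mm) carry the hook's square bars; at rest the hook's origin is 60 mm above the cradle's, axes parallel, with about 10 mm of play along x and 5 mm along y.
- rack: Fixed steel wire drying rack. Origin: bench level under the middle of the shelf's front edge; x points into the bay, away from the robot. Shelf x = 0 to 280, y = +-95 mm, underside 146 mm above the bench; front posts at x = 25, y = +-91 mm. Guide rails 15 mm high on the bench, inner faces y = +-76 mm, from x = -45 to 300 mm, with the pan between.
- stop: Red stop bar fixed across the bay, 20 mm thick, 150 wide, 20 high, at another place along the bay each time. Origin: bench level, middle of the face that the pan seats on; x points into the bay. It hardly yields: press it with about 14 N (under 10 N does not seat, over 22 N is too much). Pulling also takes the pan's sliding friction, some 2 to 7 N, unlike each time: feel it on the way.
- pan: Loose metal pan of soil clods on the bench, 180 (x) x 140 (y) x 40 mm, about 0.4 to 0.8 kg. Origin: bench level, below the loop's cross bar; x points into the bay. Tray x = 30 to 210, y = +-70 mm: seated, its front face (x = 30 mm) is on the stop, so its origin is 30 mm before the stop's. A yellow 6 mm wire loop stands out in front, y = +-45 mm, leaving a 27 mm wide opening between its cross bar and the front wall, open from above and below.
- pan_bar (a point): Middle of the loop's cross bar (6 mm wire, 90 mm long along the pan's y), 50 mm straight above the pan's origin. The hook's tine goes behind it, on the side of the tray.
- jar: Closed jar, 42 mm diameter, 62 mm high, 0.12 kg, standing in the pan. Origin: middle of its underside; z up.
- tub_a: Clear round tub of clods, 110 mm diameter, 85 mm high. Origin: middle of its underside. Leave alone.
- tub_b: Clear round tub of clods, 124 mm diameter, 95 mm high. Origin: middle of its underside. Leave alone.
- carton: Pink and white tissue carton, 100 x 180 x 75 mm. Origin: middle of its underside. Leave alone.
- spray: Turquoise spray bottle, 80 mm diameter, 198 mm high. Origin: middle of its underside. Leave alone.
- book: Dark book lying flat, 200 x 150 x 30 mm. Origin: middle of its underside. Leave alone.
There are look-alikes about, which are no part of the job. Leave any purple look-alike of the jar alone.

How it is judged:
By the outcome, as a careful person would: the job done as asked, in the order asked, and still so for the second after the job is handed in, with the robot touching nothing.
It also fails if it takes over 72 s, if anything falls off the work surface, if the arm or the gripper's body presses on something with over 40 N, if the wrist force passes 120 N, or if a joint passes its speed limit or range.

## Working session

There is one attempt and no reset: what is moved stays moved. The work goes in short steps, Python scripts to look and compute and a tool call to move; the robot and the scene stay as the last step left them, time stands still between calls to the robot, and variables do not carry over. Pictures are saved under pics/ and viewed, at most 10 in all, crops included, and the job is handed in when it is done.

Besides the shell and the picture viewer there is one more tool, called after "Emit:" as name(argument=value, ...) on one line, values as JSON. move_arm: Moves the arm, as the interface text tells. Its arguments: {"type":"object","properties":{"plan":{"type":"array","items":{"type":"array","items":{"type":"number"}}},"force":{"type":"number"}},"required":["plan"]}

```bash
mkdir -p pics; cat > h.py <<'E'
import numpy as np, cv2
from plant import *
from scipy.spatial.transform import Rotation as R
def cam(n):
    c=read_camera(n); c['R']=R.from_rotvec(np.ravel(c['rvec'])).as_matrix(); c['t']=np.ravel(c['tvec']); return c
def pts(c):
    z=c['z_map'].astype(float); v,u=np.mgrid[:400,:640]
    P=np.stack([(u-c['cx'])/c['fx']*z,(v-c['cy'])/c['fy']*z,z],-1)
    P=(P-c['t'])@c['R']; P[z==0]=np.nan; return P
def ray(c,u,v,h):
    d=np.array([(u-c['cx'])/c['fx'],(v-c['cy'])/c['fy'],1])@c['R']; o=-c['t']@c['R']
    return o+d*(h-o[2])/d[2]
def proj(c,p):
    q=c['R']@np.array(p)+c['t']; return q[0]/q[2]*c['fx']+c['cx'],q[1]/q[2]*c['fy']+c['cy']
E
python3 - <<'E'
from h import *
for n in('scene','top'):
    c=cam(n); cv2.imwrite(f'pics/{n}0.png',c['frame'][...,::-1]); np.savez(f'{n}0.npz',**c)
    print(n,c['fx'],-c['t']@c['R'])
print(read_state(),tips_ahead)
E
```

```text
scene 407.2715600977105 [1.33792082 0.64875441 1.16577339]
top 458.883636498553 [ 0.24524997 -0.01803176  1.79773509]
{'t': 0.1, 'q': array([-1.40740332e+00,  1.31086578e-01,  1.48914019e+00,  1.04120821e-05,
        1.52301211e+00, -8.53742825e-02]), 'dq': array([-5.31888298e-04, -1.30934024e-03, -3.28063014e-03,  3.06836810e-05,
       -1.29281400e-04, -6.56972509e-04]), 'joint_torque': array([ 1.21648121e-03, -5.61342752e+01, -4.93096769e+01,  7.69176800e-02,
        2.91169976e-02, -4.16024011e-05]), 'tool_pos': array([ 0.1476865 , -0.58103783,  0.22870836]), 'orientation': array([-3.11568915e+00, -3.89551005e-01,  8.44805577e-05]), 'force': array([ 0.24830506, -0.47406763,  0.28295674]), 'wrist_torque': array([ 0.00269812, -0.01233439, -0.0069677 ]), 'gripper_force': 0.0, 'opening': 0.09297148294475462} 0.011
```

View pics/scene0.png

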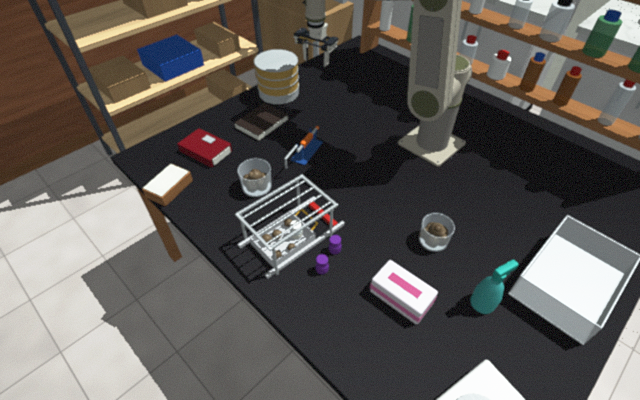

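View pics/top0.png

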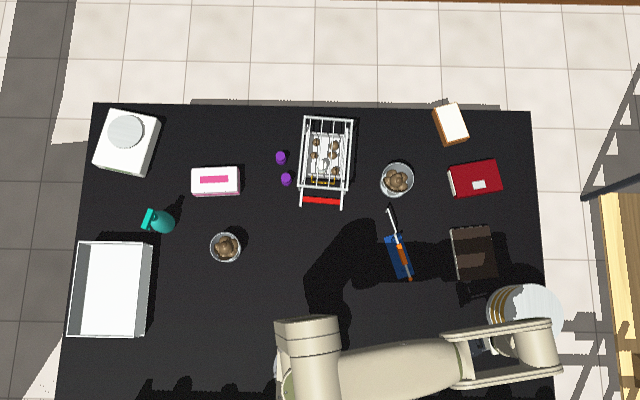

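The top view shows the rack at px (300–355, 115–208), the red stop at (321,201), the yellow loop near (321,181), and the orange handle at (403,257) in the blue cradle. A white-grey tub stands at (397,180), and there are purple decoys at (283,168).

```bash
python3 - <<'E'
from h import *
out=[]
for n,(u0,u1,v0,v1) in {'top':(270,430,105,290),'scene':(220,350,120,290)}.items():
    c=dict(np.load(f'{n}0.npz')); P=pts(c); f=c['frame']; hsv=cv2.cvtColor(f,cv2.COLOR_RGB2HSV)
    s=4 if n=='top' else 3
    cr=cv2.resize(f[v0:v1,u0:u1],None,fx=3.2,fy=3.2,interpolation=cv2.INTER_CUBIC); out.append(cr[:540])
    M={'orange':((6,150,90),(16,255,255)),'blue':((105,120,60),(120,255,255)),'yellow':((20,120,70),(32,255,255)),'red':((0,200,120),(4,255,255))}
    for k,(a,b) in M.items():
        m=cv2.inRange(hsv,a,b); box=np.zeros_like(m); box[v0:v1,u0:u1]=255; m&=box
        vv,uu=np.nonzero(m)
        if len(vv)<4: print(n,k,len(vv)); continue
        r=cv2.minAreaRect(np.c_[uu,vv].astype(np.float32)); p=P[m>0]
        print(n,k,len(vv),'uv',uu.mean().round(1),vv.mean().round(1),'rect',np.round(cv2.boxPoints(r),1).tolist(),'med',np.nanmedian(p,0).round(3),np.nanpercentile(p,5,axis=0).round(3),np.nanpercentile(p,95,axis=0).round(3))
h=max(o.shape[0] for o in out); o=np.hstack([np.pad(o,((0,h-o.shape[0]),(0,0),(0,0))) for o in out])
o=cv2.resize(o,None,fx=min(1,800/o.shape[1]),fy=min(1,800/o.shape[1]));cv2.imwrite('pics/crop1.png',o[...,::-1]); print(o.shape)
E
```

```text
top orange 125 uv 402.1 256.0 rect [[395.5, 244.5], [400.6000061035156, 242.8000030517578], [412.79998779296875, 279.3999938964844], [407.70001220703125, 281.1000061035156]] med [ 0.423 -0.352  0.072] [ 0.339 -0.381  0.059] [ 0.461 -0.336  0.079]
top blue 560 uv 397.5 255.7 rect [[382.8999938964844, 237.10000610351562], [399.5, 231.3000030517578], [414.20001220703125, 273.20001220703125], [397.6000061035156, 279.0]] med [ 0.426 -0.344  0.007] [ 0.354 -0.392 -0.001] [ 0.503 -0.307  0.059]
top yellow 58 uv 321.6 181.4 rect [[310.3999938964844, 182.3000030517578], [311.0, 175.89999389648438], [334.5, 178.0], [333.8999938964844, 184.39999389648438]] med [ 0.707 -0.044  0.049] [ 0.701 -0.095 -0.002] [ 0.729 -0.004  0.06 ]
top red 201 uv 320.5 199.8 rect [[302.5, 201.0], [303.0, 195.5], [339.29998779296875, 198.8000030517578], [338.79998779296875, 204.3000030517578]] med [ 0.641 -0.042  0.019] [ 0.63 -0.11  0.  ] [0.656 0.022 0.027]
scene orange 86 uv 307.0 138.5 rect [[299.0, 142.0], [316.0, 125.0], [320.5, 129.5], [303.5, 146.5]] med [ 0.424 -0.349  0.068] [ 0.341 -0.414  0.   ] [ 0.463 -0.332  0.074]
scene blue 363 uv 306.6 151.6 rect [[290.70001220703125, 159.1999969482422], [309.6000061035156, 128.10000610351562], [324.5, 137.1999969482422], [305.6000061035156, 168.3000030517578]] med [ 0.444 -0.339  0.004] [ 0.364 -0.371 -0.001] [ 0.506 -0.306  0.044]
scene yellow 58 uv 307.6 218.0 rect [[295.5, 213.5], [301.29998779296875, 207.3000030517578], [318.3999938964844, 223.3000030517578], [312.6000061035156, 229.60000610351562]] med [ 0.708 -0.061  0.041] [ 0.677 -0.117 -0.004] [ 0.726 -0.002  0.052]
scene red 21 uv 318.7 210.4 rect [[309.5, 204.60000610351562], [311.8999938964844, 201.89999389648438], [335.29998779296875, 222.6999969482422], [332.8999938964844, 225.39999389648438]] med [ 0.646 -0.068  0.018] [ 0.637 -0.105  0.013] [0.651 0.024 0.021]
(466, 800, 3)
```

View pics/crop1.png

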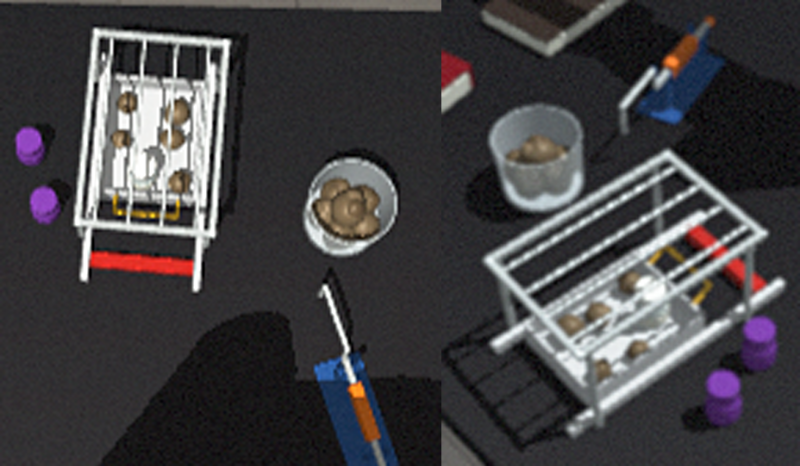

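The crop shows the rack turned by about −5°, with the yellow loop just inside the shelf's front edge and the red stop in front of it. The hook's rod runs to its tine at about crop px (322,292), and the tub is at (350,205). Next I'll fit the axes in world coordinates.

```bash
python3 - <<'E'
from h import *
def fit(p):
    m=p.mean(0); u,s,vt=np.linalg.svd(p-m); d=vt[0]*np.sign(vt[0][0]); return m,d
C={n:dict(np.load(f'{n}0.npz')) for n in('top','scene')}
for n,c in C.items():
    P=pts(c); hsv=cv2.cvtColor(c['frame'],cv2.COLOR_RGB2HSV); X,Y,Z=P[...,0],P[...,1],P[...,2]
    m=(X>.30)&(X<.65)&(Y<-.27)&(Y>-.42)&(Z>.05)&(Z<.11)
    lab=cv2.connectedComponents(m.astype(np.uint8))[1]
    k=np.bincount(lab[m]).argmax(); p=P[lab==k]
    q=p[:,:2]; mm,d=fit(q); s=(q-mm)@d; e=(q-mm)@[-d[1],d[0]]
    print(n,'hook',len(p),'yaw',np.arctan2(d[1],d[0]).round(3),'mean',mm.round(4),'ends',(mm+d*s.min()).round(4),(mm+d*s.max()).round(4),'w',e.std().round(4))
    for z0 in np.arange(s.min(),s.max(),.02):
        g=(s>=z0)&(s<z0+.02)
        if g.any():print('   s',z0.round(3),'z',np.median(p[g,2]).round(3),'e',np.median(e[g]).round(4),g.sum())
    o=(cv2.inRange(hsv,(6,150,90),(18,255,255))>0)&(lab==k)
    s2=np.sort((P[o][:,:2]-mm)@d); print('  orange s',np.percentile(s2,[0,5,10,25,50,75,95,100]).round(3))
    sh=(X>.6)&(X<1.1)&(Y<.12)&(Y>-.2)&(Z>.137)&(Z<.165)
    r=cv2.minAreaRect(P[sh][:,:2].astype(np.float32)); print('  shelf',cv2.boxPoints(r).round(3).tolist(),np.median(Z[sh]).round(3))
    rd=cv2.inRange(hsv,(0,180,80),(5,255,255))>0; rd&=(X>.6)&(X<.7)&(abs(Y)<.2)&(Z>.012)&(Z<.028)
    r=cv2.minAreaRect(P[rd][:,:2].astype(np.float32)); print('  red',cv2.boxPoints(r).round(3).tolist(),rd.sum())
    y=cv2.inRange(hsv,(18,120,60),(34,255,255))>0; y&=(X>.66)&(X<.78)&(abs(Y)<.2)&(Z>.03)&(Z<.065)
    q=P[y]; print('  yel',len(q)); print(q[np.argsort(q[:,1])].round(3)[::3].tolist())
E
```

```text
top hook 297 yaw 0.322 mean [ 0.4464 -0.345 ] ends [ 0.3311 -0.3835] [ 0.5946 -0.2956] w 0.0061
   s -0.122 z 0.065 e -0.0001 20
   s -0.102 z 0.067 e -0.0001 19
   s -0.082 z 0.065 e -0.0015 27
   s -0.062 z 0.072 e 0.0023 32
   s -0.042 z 0.072 e 0.0015 32
   s -0.022 z 0.071 e 0.0017 30
   s -0.002 z 0.072 e 0.0013 28
   s 0.018 z 0.065 e -0.0002 18
   s 0.038 z 0.065 e -0.0006 28
   s 0.058 z 0.096 e 0.001 13
   s 0.078 z 0.101 e 0.0005 11
   s 0.098 z 0.097 e -0.0001 11
   s 0.118 z 0.097 e -0.0004 12
   s 0.138 z 0.096 e 0.0003 16
  orange s [-0.122 -0.114 -0.057 -0.044 -0.023 -0.002  0.016  0.021]
  shelf [[0.6460000276565552, -0.14100000262260437], [0.9290000200271606, -0.1599999964237213], [0.9409999847412109, 0.029999999329447746], [0.6589999794960022, 0.04899999871850014]] 0.153
  red [[0.6240000128746033, -0.11699999868869781], [0.6449999809265137, -0.11900000274181366], [0.656000018119812, 0.026000000536441803], [0.6349999904632568, 0.02800000086426735]] 174
  yel 42
[[0.719, -0.095, 0.035], [0.709, -0.095, 0.043], [0.701, -0.095, 0.057], [0.7, -0.083, 0.061], [0.701, -0
[... 881 characters left out ...]
6460000276565552, -0.14399999380111694], [0.9279999732971191, -0.16500000655651093], [0.9430000185966492, 0.03099999949336052], [0.6610000133514404, 0.052000001072883606]] 0.15
  red [[0.628000020980835, -0.10700000077486038], [0.6480000019073486, -0.10899999737739563], [0.6570000052452087, 0.026000000536441803], [0.6359999775886536, 0.02800000086426735]] 72
  yel 40
[[0.717, -0.099, 0.036], [0.724, -0.096, 0.038], [0.722, -0.092, 0.04], [0.702, -0.087, 0.05], [0.706, -0.078, 0.05], [0.705, -0.068, 0.046], [0.701, -0.061, 0.049], [0.708, -0.039, 0.05], [0.728, -0.009, 0.032], [0.725, -0.006, 0.039], [0.712, -0.004, 0.045], [0.722, -0.004, 0.038], [0.709, -0.002, 0.05], [0.717, 0.001, 0.048]]
```

Both views agree on these values:

| Item | Position |
|---|---|
| Hook origin | (0.427, −0.351), yaw 0.322 |
| Rack yaw | about −0.07 |
| Stop face | (0.651, −0.0465) |
| Loop bar | (0.703, −0.050) |

That makes the pull about 82 mm. Heights and sizes match the given ones, so I'll move.

```bash
cat >> h.py <<'E'
def go(x,y,z,yaw):
    s=read_state(); M=R.from_rotvec(s['orientation']).as_matrix(); T=R.from_euler('z',yaw).as_matrix()@np.diag([1,-1,-1.])
    d=np.array([x,y,z])-s['tool_pos']; tr=R.from_matrix(M.T@T).as_rotvec()
    print('t',round(s['t'],2),'pos',s['tool_pos'].round(4),'yaw',np.arctan2(M[1,0],M[0,0]).round(4),'F',s['force'].round(2),'open',round(s['opening'],4),'gf',round(s['gripper_force'],1))
    print('turn units',(np.degrees(tr)/6).round(3),'shift units now-axes',(M.T@d/.025).round(3),'target-axes',(T.T@d/.025).round(3))
E
```

Emit:
move_arm(plan=[[0, 0, -0.7, 0, 0, 0, 50], [0, 0, 0, 1, -0.4, 0, 50], [0, 0, 0, 1, -0.4, 0, 50], [0, 0, 0, 1, -0.4, 0, 50], [0, 0, 0, 1, -0.4, 0, 50], [0, 0, 0, 1, -0.4, 0, 50], [0, 0, 0, 1, -0.4, 0, 50], [0, 0, 0, 1, -0.4, 0, 50], [0, 0, 0, 1, -0.4, 0, 50], [0, 0, 0, 1, -0.4, 0, 50]])

```text
t: 1.1
tool_pos: [0.3333, -0.4239, 0.2292]
orientation: [-3.1, -0.504, 0.001]
force: [-0.0, 0.6, 0.4]
opening: 0.05
gripper_force: 0.0
```

```bash
python3 -c "
from h import *
go(.427,-.351,.052,.322)"
```

```text
t 1.1 pos [ 0.3333 -0.4239  0.2292] yaw 0.3221 F [-0.03  0.64  0.43] open 0.05 gf 0.0
turn units [-0.008  0.002  0.001] shift units now-axes [ 4.48  -1.574  7.087] target-axes [ 4.479 -1.58   7.087]
```

Emit:
move_arm(plan=[[0, 0, 0, 0.9, -0.32, 0.2, 50], [0, 0, 0, 0.9, -0.32, 0.2, 50], [0, 0, 0, 0.9, -0.32, 0.2, 50], [0, 0, 0, 0.9, -0.32, 0.4, 50], [0, 0, 0, 0.85, -0.3, 0.8, 50], [0, 0, 0, 0, 0, 0.9, 50], [0, 0, 0, 0, 0, 0.9, 50], [0, 0, 0, 0, 0, 0.4, 50], [0, 0, 0, 0, 0, 0, 50], [0, 0, 0, 0, 0, 0, 50]])

```text
t: 2.1
tool_pos: [0.4258, -0.3526, 0.1303]
orientation: [3.101, 0.503, 0.0]
force: [0.0, 0.1, 0.9]
opening: 0.0501
gripper_force: 0.0
```

```bash
python3 -c "
from h import *
go(.427,-.351,.052,.322)"
```

```text
t 2.1 pos [ 0.4258 -0.3526  0.1303] yaw 0.3218 F [0.05 0.13 0.85] open 0.0501 gf 0.0
turn units [ 0.003 -0.002 -0.002] shift units now-axes [ 0.065 -0.045  3.132] target-axes [ 0.065 -0.044  3.132]
```

Emit:
move_arm(plan=[[0, 0, 0, 0.06, -0.04, 0.5, 50], [0, 0, 0, 0, 0, 0.7, 50], [0, 0, 0, 0, 0, 0.7, 50], [0, 0, 0, 0, 0, 0.6, 50], [0, 0, 0, 0, 0, 0.4, 50], [0, 0, 0, 0, 0, 0.2, 50], [0, 0, 0, 0, 0, 0, 35], [0, 0, 0, 0, 0, 0, 26], [0, 0, 0, 0, 0, 0, 26], [0, 0, 0, 0, 0, 0, 26]], force=10)

```text
t: 3.1
tool_pos: [0.4273, -0.3512, 0.0529]
orientation: [3.1, 0.504, 0.001]
force: [0.2, -0.6, 0.4]
opening: 0.0269
gripper_force: 0.0
```

Emit:
move_arm(plan=[[0, 0, 0, 0, 0, 0, 14], [0, 0, 0, 0, 0, 0, 10], [0, 0, 0, 0, 0, 0, 5], [0, 0, 0, 0, 0, 0, 5], [0, 0, 0, 0, 0, 0, 5], [0, 0, 0, 0, 0, 0, 5], [0, 0, 0, 0, 0, 0, 5], [0, 0, 0, 0, 0, 0, 5], [0, 0, 0, 0, 0, 0, 5], [0, 0, 0, 0, 0, 0, 5]], force=55)

```text
t: 4.1
tool_pos: [0.4272, -0.3513, 0.0526]
orientation: [3.1, 0.503, 0.001]
force: [0.8, -2.1, 5.0]
opening: 0.0177
gripper_force: 55.0
```

```bash
python3 -c "
from h import *
go(.427,-.351,.052,.322)"
```

```text
t 4.1 pos [ 0.4272 -0.3513  0.0526] yaw 0.322 F [ 0.85 -2.1   4.98] open 0.0177 gf 55.0
turn units [ 0.01  -0.004  0.   ] shift units now-axes [-0.003 -0.013  0.026] target-axes [-0.003 -0.013  0.026]
```

Emit:
move_arm(plan=[[0, 0, 0, 0, 0, -0.3, 5], [0, 0, 0, 0, 0, -0.7, 5], [0, 0, 0, 0, 0, -0.9, 5], [0, 0, 0, 0, 0, -0.9, 5], [0, 0, 0, 0, 0, -0.9, 5], [0, 0, 0, 0, 0, -0.9, 5], [0, 0, 0, 0, 0, -0.6, 5], [0, 0, 0, 0, 0, 0, 5], [0, 0, 0, 0, 0, 0, 5], [0, 0, 0, 0, 0, 0, 5]])

```text
t: 5.1
tool_pos: [0.4261, -0.35, 0.1803]
orientation: [-3.099, -0.503, 0.003]
force: [0.3, 0.1, -2.0]
opening: 0.0179
gripper_force: 55.0
```

Emit:
move_arm(plan=[[0, 0, 0.5, 0, 0, 0, 5], [0, 0, 0.8, 0, 0, 0, 5], [0, 0, 0.8, 0, 0, 0, 5], [0, 0, 0.8, 0, 0, 0, 5], [0, 0, 0.5, 0, 0, 0, 5], [0, 0, 0.34, 0, 0, 0, 5], [0, 0, 0, -0.2, -0.6, 0, 5], [0, 0, 0, -0.2, -0.8, 0, 5], [0, 0, 0, -0.2, -0.9, 0, 5], [0, 0, 0, -0.2, -1, 0, 5]])

```text
t: 6.1
tool_pos: [0.4116, -0.266, 0.1804]
orientation: [-3.138, 0.11, 0.003]
force: [0.2, 0.3, -1.1]
opening: 0.0179
gripper_force: 55.0
```

```bash
python3 -c "
from h import *
go(.428,-.031,.175,-.07)"
```

```text
t 6.1 pos [ 0.4116 -0.266   0.1804] yaw -0.0702 F [ 0.18  0.34 -1.09] open 0.0179 gf 55.0
turn units [-0.015  0.021 -0.002] shift units now-axes [-6.000e-03 -9.422e+00  2.320e-01] target-axes [-4.000e-03 -9.423e+00  2.170e-01]
```

Emit:
move_arm(plan=[[0, 0, 0, 0, -1, 0, 5], [0, 0, 0, 0, -1, 0, 5], [0, 0, 0, 0, -1, 0, 5], [0, 0, 0, 0, -1, 0, 5], [0, 0, 0, 0, -1, 0, 5], [0, 0, 0, 0, -1, 0, 5], [0, 0, 0, 0, -1, 0, 5], [0, 0, 0, 0, -1, 0, 5], [0, 0, 0, 0, -0.8, 0, 5], [0, 0, 0, 0, -0.3, 0, 5]])

```text
t: 7.1
tool_pos: [0.4277, -0.0385, 0.1808]
orientation: [-3.139, 0.107, 0.003]
force: [-0.0, -0.3, -1.2]
opening: 0.0173
gripper_force: 55.0
```

Emit:
move_arm(plan=[[0, 0, 0, 0, 0, 0.5, 5], [0, 0, 0, 0, 0, 0.8, 5], [0, 0, 0, 0, 0, 0.8, 5], [0, 0, 0, 0, 0, 0.8, 5], [0, 0, 0, 0, 0, 0.7, 5], [0, 0, 0, 0, 0, 0.3, 5], [0, 0, 0, 0, 0, 0, 5], [0, 0, 0, 0, 0, 0, 5], [0, 0, 0, 0, 0, 0, 5], [0, 0, 0, 0, 0, 0, 5]])

```text
t: 8.1
tool_pos: [0.4292, -0.0404, 0.0856]
orientation: [3.139, -0.109, 0.003]
force: [-0.5, 0.2, -1.9]
opening: 0.0177
gripper_force: 55.0
```

```bash
python3 - <<'E'
from h import *
go(.428,-.031,.078,-.07)
out=[]
for n,(u0,u1,v0,v1) in {'top':(290,370,150,250),'scene':(260,380,130,260)}.items():
    c=cam(n); np.savez(f'{n}1.npz',**c); P=pts(c)
    s=read_state(); M=R.from_rotvec(s['orientation']).as_matrix(); o=s['tool_pos']-M@[0,0,.008]
    q=(P-o)@M; q[...,1:]*=-1   # hook axes
    m=(q[...,0]>.05)&(q[...,0]<.2)&(abs(q[...,1])<.02)&(q[...,2]>-.03)&(q[...,2]<.05)&(P[...,2]>.055)
    w=q[m]; print(n,len(w))
    for a in np.arange(.05,.2,.02):
        g=w[(w[:,0]>=a)&(w[:,0]<a+.02)]
        if len(g): print(' x',a.round(2),'y',np.median(g[:,1]).round(4),'zmax',np.percentile(g[:,2],90).round(4),len(g))
    print(' xmax',np.percentile(w[:,0],99).round(4))
    for k,p in {'tip':[.175,0,-.016],'rodend':[.175,0,.035]}.items():
        print(k,np.round(proj(c,o+M@np.array([p[0],-p[1],-p[2]])),1))
    out.append(cv2.resize(c['frame'][v0:v1,u0:u1],None,fx=4.2 if n=='top' else 3.23,fy=4.2 if n=='top' else 3.23,interpolation=cv2.INTER_CUBIC)[:419])
cv2.imwrite('pics/c2.png',np.hstack([x[:419] for x in out])[...,::-1])
E
```

```text
t 8.1 pos [ 0.4292 -0.0404  0.0856] yaw -0.0695 F [-0.47  0.23 -1.91] open 0.0177 gf 55.0
turn units [ 0.002 -0.017  0.004] shift units now-axes [-0.074 -0.372  0.304] target-axes [-0.074 -0.371  0.304]
top 43
 x 0.09 y 0.0025 zmax 0.0447 5
 x 0.11 y 0.0004 zmax 0.0411 13
 x 0.13 y 0.0002 zmax 0.0433 10
 x 0.15 y 0.0003 zmax 0.0405 11
 x 0.17 y -0.0008 zmax 0.0402 4
 xmax 0.1765
tip [323.  206.1]
rodend [323.3 203.4]
scene 102
 x 0.05 y 0.0023 zmax 0.0023 13
 x 0.07 y 0.0024 zmax 0.0317 19
 x 0.09 y 0.0032 zmax 0.0375 12
 x 0.11 y 0.0029 zmax 0.0393 10
 x 0.13 y 0.0019 zmax 0.0381 11
 x 0.15 y 0.0022 zmax 0.0374 10
 x 0.17 y 0.0034 zmax 0.0357 27
 xmax 0.1793
tip [327.9 194.8]
rodend [328.1 185. ]
```

View pics/c2.png

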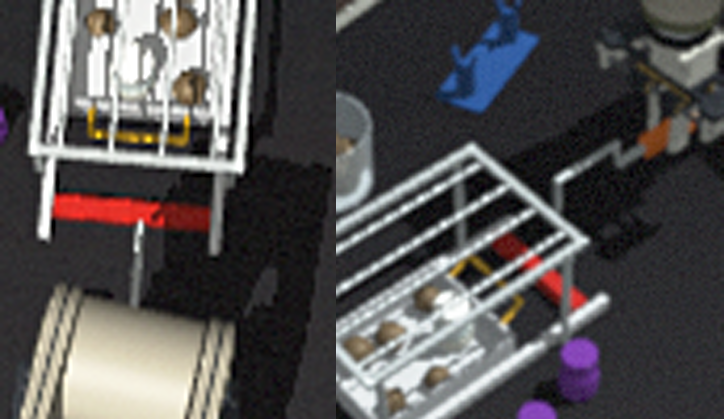

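The crop shows the hook held straight in the fingers, with its tine just before the stop at crop px (140,222). The loop's centre is at about (137,135), with the way clear under the shelf edge.

Emit:
move_arm(plan=[[0, 0, 0, 0, -0.38, 0.2, 5], [0, 0, 0, 0.3, 0, 0, 5], [0, 0, 0, 0.7, 0, 0, 5], [0, 0, 0, 0.8, 0, 0, 5], [0, 0, 0, 0.8, 0, 0, 5], [0, 0, 0, 0.8, 0, 0, 5], [0, 0, 0, 0.7, 0, 0, 5], [0, 0, 0, 0.4, 0, 0, 5], [0, 0, 0, 0.1, 0, 0, 5], [0, 0, 0, 0, 0, 0, 5]])

```text
t: 9.2
tool_pos: [0.5436, -0.0385, 0.0793]
orientation: [-3.14, 0.109, 0.001]
force: [0.3, -0.8, -1.4]
opening: 0.0177
gripper_force: 55.0
```

```bash
python3 - <<'E'
from h import *
go(.545,-.039,.038,-.07)
s=read_state(); M=R.from_rotvec(s['orientation']).as_matrix(); o=s['tool_pos']-M@[0,0,.008]; print('tip',(o+M@[.175,0,.016]).round(4))
out=[]
for n,(u0,u1,v0,v1) in {'top':(290,370,150,240),'scene':(270,360,170,270)}.items():
    c=cam(n); np.savez(f'{n}2.npz',**c); print(n,'tip',proj(c,o+M@[.175,0,.016]),'rodend',proj(c,o+M@[.175,0,-.035]))
    out.append(cv2.resize(c['frame'][v0:v1,u0:u1],None,fx=4.5,fy=4.5,interpolation=cv2.INTER_CUBIC)[:405])
cv2.imwrite('pics/c3.png',np.hstack(out)[...,::-1])
E
```

```text
t 9.2 pos [ 0.5436 -0.0385  0.0793] yaw -0.0693 F [ 0.35 -0.84 -1.42] open 0.0177 gf 55.0
turn units [-0.001  0.008  0.007] shift units now-axes [0.058 0.016 1.651] target-axes [0.057 0.015 1.651]
tip [ 0.7182 -0.0506  0.0711]
top tip (np.float64(322.93240791388894), np.float64(177.6913648890847)) rodend (np.float64(323.2467131458421), np.float64(174.12328282635934))
scene tip (np.float64(305.5080923245802), np.float64(213.0738220181467)) rodend (np.float64(305.07987804289553), np.float64(203.44327066917776))
```

View pics/c3.png

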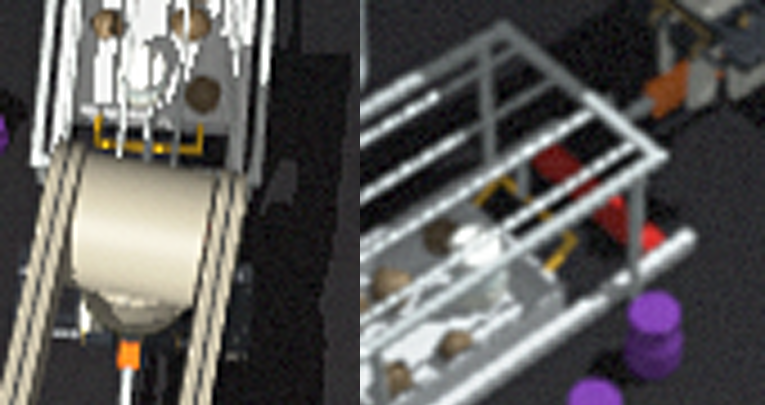

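The crop shows the tine behind the loop's cross bar, with the tine at crop px (523,180) and the bar running (505,180)–(575,240). I'll nudge forward 3 mm and lower it gently.

Emit:
move_arm(plan=[[0, 0, 0, 0.12, 0, 0, 5], [0, 0, 0, 0, 0, 0.1, 5], [0, 0, 0, 0, 0, 0.2, 5], [0, 0, 0, 0, 0, 0.2, 5], [0, 0, 0, 0, 0, 0.2, 5], [0, 0, 0, 0, 0, 0.1, 5], [0, 0, 0, 0, 0, 0.1, 5], [0, 0, 0, 0, 0, 0.1, 5], [0, 0, 0, 0, 0, 0, 5], [0, 0, 0, 0, 0, 0, 5]])

```text
t: 10.3
tool_pos: [0.5468, -0.0389, 0.0546]
orientation: [3.14, -0.109, 0.0]
force: [-0.4, 0.5, -1.1]
opening: 0.0179
gripper_force: 55.0
```

Emit:
move_arm(plan=[[0, 0, 0, 0, 0, 0.1, 5], [0, 0, 0, 0, 0, 0.2, 5], [0, 0, 0, 0, 0, 0.2, 5], [0, 0, 0, 0, 0, 0.16, 5], [0, 0, 0, 0, 0, 0, 5], [0, 0, 0, 0, 0, 0, 5], [0, 0, 0, -0.1, 0, 0, 5], [0, 0, 0, -0.1, 0, 0, 5], [0, 0, 0, -0.1, 0, 0, 5], [0, 0, 0, 0, 0, 0, 5]])

```text
t: 11.3
tool_pos: [0.5389, -0.0383, 0.0382]
orientation: [-3.14, 0.109, 0.0]
force: [-0.8, -0.2, -1.4]
opening: 0.0176
gripper_force: 55.0
```

Emit:
move_arm(plan=[[0, 0, 0, -0.1, 0, 0, 5], [0, 0, 0, -0.12, 0, 0, 5], [0, 0, 0, -0.15, 0, 0, 5], [0, 0, 0, -0.15, 0, 0, 5], [0, 0, 0, -0.15, 0, 0, 5], [0, 0, 0, -0.15, 0, 0, 5], [0, 0, 0, -0.15, 0, 0, 5], [0, 0, 0, -0.15, 0, 0, 5], [0, 0, 0, -0.15, 0, 0, 5], [0, 0, 0, -0.15, 0, 0, 5]])

```text
t: 12.3
tool_pos: [0.5041, -0.036, 0.0385]
orientation: [3.14, -0.109, 0.002]
force: [3.8, -0.3, -1.5]
opening: 0.0175
gripper_force: 55.0
```

```bash
python3 -c "
from h import *
go(.4535,-.0325,.038,-.07)
print(read_state()['wrist_torque'].round(2))"
```

```text
t 12.3 pos [ 0.5041 -0.036   0.0385] yaw -0.0696 F [ 3.82 -0.32 -1.53] open 0.0175 gf 55.0
turn units [ 0.001 -0.012  0.004] shift units now-axes [-2.029  0.003  0.017] target-axes [-2.029  0.003  0.019]
[-0.05 -0.75  0.01]
```

Emit:
move_arm(plan=[[0, 0, 0, -0.15, 0, 0, 5], [0, 0, 0, -0.15, 0, 0, 5], [0, 0, 0, -0.15, 0, 0, 5], [0, 0, 0, -0.15, 0, 0, 5], [0, 0, 0, -0.15, 0, 0, 5], [0, 0, 0, -0.15, 0, 0, 5], [0, 0, 0, -0.15, 0, 0, 5], [0, 0, 0, -0.15, 0, 0, 5], [0, 0, 0, -0.12, 0, 0, 5], [0, 0, 0, -0.12, 0, 0, 5]])

```text
t: 13.3
tool_pos: [0.4682, -0.0334, 0.0385]
orientation: [3.14, -0.109, 0.002]
force: [4.3, 0.1, -1.2]
opening: 0.0176
gripper_force: 55.0
```

```bash
python3 - <<'E'
from h import *
go(.4535,-.0325,.038,-.07)
c=cam('top');P=pts(c); hsv=cv2.cvtColor(c['frame'],cv2.COLOR_RGB2HSV); X,Y,Z=P[...,0],P[...,1],P[...,2]
y=cv2.inRange(hsv,(18,120,60),(34,255,255))>0; y&=(X>.6)&(X<.78)&(abs(Y)<.2)&(Z>.03)&(Z<.065); print('top',np.median(P[y],0),y.sum())
c=cam('scene');P=pts(c); hsv=cv2.cvtColor(c['frame'],cv2.COLOR_RGB2HSV); X,Y,Z=P[...,0],P[...,1],P[...,2]
y=cv2.inRange(hsv,(18,120,60),(34,255,255))>0; y&=(X>.6)&(X<.78)&(abs(Y)<.2)&(Z>.03)&(Z<.065); q=P[y];print(q[np.argsort(q[:,1])][::4].round(3).tolist())
E
```

```text
t 13.3 pos [ 0.4682 -0.0334  0.0385] yaw -0.0696 F [ 4.3   0.06 -1.24] open 0.0176 gf 55.0
turn units [ 0.001 -0.012  0.004] shift units now-axes [-0.59   0.003  0.019] target-axes [-0.59   0.003  0.02 ]
top [ 0.63918771 -0.03700722  0.04864421] 41
[[0.653, -0.092, 0.035], [0.65, -0.089, 0.04], [0.634, -0.079, 0.053], [0.635, -0.068, 0.051], [0.636, -0.035, 0.05], [0.657, 0.001, 0.041], [0.657, 0.001, 0.037]]
```

Emit:
move_arm(plan=[[0, 0, 0, -0.08, 0, 0, 5], [0, 0, 0, -0.06, 0, 0, 5], [0, 0, 0, -0.05, 0, 0, 5], [0, 0, 0, -0.04, 0, 0, 5], [0, 0, 0, -0.04, 0, 0, 5], [0, 0, 0, -0.04, 0, 0, 5], [0, 0, 0, -0.03, 0, 0, 5], [0, 0, 0, -0.03, 0, 0, 5], [0, 0, 0, -0.03, 0, 0, 5], [0, 0, 0, -0.03, 0, 0, 5]])

```text
t: 14.4
tool_pos: [0.4577, -0.0327, 0.0384]
orientation: [3.14, -0.109, 0.002]
force: [4.9, -0.4, -1.9]
opening: 0.0177
gripper_force: 55.0
```

Emit:
move_arm(plan=[[0, 0, 0, -0.02, 0, 0, 5], [0, 0, 0, -0.02, 0, 0, 5], [0, 0, 0, -0.02, 0, 0, 5], [0, 0, 0, -0.015, 0, 0, 5], [0, 0, 0, -0.015, 0, 0, 5], [0, 0, 0, -0.015, 0, 0, 5], [0, 0, 0, -0.01, 0, 0, 5], [0, 0, 0, -0.01, 0, 0, 5], [0, 0, 0, -0.01, 0, 0, 5], [0, 0, 0, -0.01, 0, 0, 5]])

```text
t: 15.4
tool_pos: [0.4541, -0.0325, 0.0384]
orientation: [3.14, -0.109, 0.002]
force: [5.3, -0.6, -1.9]
opening: 0.0177
gripper_force: 55.0
```

Emit:
move_arm(plan=[[0, 0, 0, -0.01, 0, 0, 5], [0, 0, 0, -0.01, 0, 0, 5], [0, 0, 0, -0.01, 0, 0, 5], [0, 0, 0, -0.01, 0, 0, 5], [0, 0, 0, -0.01, 0, 0, 5], [0, 0, 0, -0.01, 0, 0, 5], [0, 0, 0, -0.01, 0, 0, 5], [0, 0, 0, -0.01, 0, 0, 5], [0, 0, 0, -0.01, 0, 0, 5], [0, 0, 0, -0.01, 0, 0, 5]])

```text
t: 16.4
tool_pos: [0.4527, -0.0324, 0.0389]
orientation: [3.139, -0.109, 0.005]
force: [10.4, -0.1, -4.2]
opening: 0.0178
gripper_force: 55.0
```

```bash
python3 - <<'E'
from h import *
go(.4535,-.0325,.038,-.07)
for i in range(3):
    c=cam('scene'); print(read_state()['force'].round(2))
P=pts(c); hsv=cv2.cvtColor(c['frame'],cv2.COLOR_RGB2HSV); X,Y,Z=P[...,0],P[...,1],P[...,2]
y=cv2.inRange(hsv,(18,120,60),(34,255,255))>0; y&=(X>.6)&(X<.78)&(abs(Y)<.2)&(Z>.03)&(Z<.065); q=P[y];print(q[np.argsort(q[:,1])][::4].round(3).tolist())
E
```

```text
t 16.4 pos [ 0.4527 -0.0324  0.0389] yaw -0.0696 F [10.38 -0.07 -4.24] open 0.0178 gf 55.0
turn units [ 0.001 -0.032  0.004] shift units now-axes [0.033 0.002 0.034] target-axes [0.033 0.002 0.034]
[10.36 -1.08 -3.73]
[ 9.97 -0.22 -3.99]
[ 9.33 -0.19 -4.56]
[[0.638, -0.09, 0.036], [0.642, -0.087, 0.036], [0.64, -0.083, 0.043], [0.621, -0.071, 0.049], [0.622, -0.059, 0.052], [0.627, -0.003, 0.053], [0.621, 0.002, 0.046]]
```

Emit:
move_arm(plan=[[0, 0, 0, -0.01, 0, 0, 5], [0, 0, 0, -0.01, 0, 0, 5], [0, 0, 0, -0.01, 0, 0, 5], [0, 0, 0, -0.01, 0, 0, 5], [0, 0, 0, 0, 0, 0, 5], [0, 0, 0, 0, 0, 0, 5], [0, 0, 0, 0, 0, 0, 5], [0, 0, 0, 0, 0, 0, 5], [0, 0, 0, 0, 0, 0, 5], [0, 0, 0, 0, 0, 0, 5]])

```text
t: 17.55
tool_pos: [0.4526, -0.0324, 0.0392]
orientation: [3.139, -0.109, 0.008]
force: [13.1, -1.4, -4.5]
opening: 0.0175
gripper_force: 55.0
```

Emit:
move_arm(plan=[[0, 0, 0, -0.01, 0, 0, 5], [0, 0, 0, -0.01, 0, 0, 5], [0, 0, 0, -0.01, 0, 0, 5], [0, 0, 0, -0.01, 0, 0, 5], [0, 0, 0, -0.01, 0, 0, 5], [0, 0, 0, 0, 0, 0, 5], [0, 0, 0, 0, 0, 0, 5], [0, 0, 0, 0, 0, 0, 5], [0, 0, 0, 0, 0, 0, 5], [0, 0, 0, 0, 0, 0, 5]])

```text
t: 18.55
tool_pos: [0.4524, -0.0325, 0.0397]
orientation: [3.139, -0.109, 0.012]
force: [16.7, -0.4, -5.5]
opening: 0.0177
gripper_force: 55.0
```

```bash
python3 - <<'E'
from h import *
for i in range(4):
    read_camera('top'); s=read_state(); print(s['force'].round(2),s['tool_pos'].round(4))
E
```

```text
[17.17 -0.61 -5.26] [ 0.4524 -0.0325  0.0397]
[17.08 -1.61 -5.68] [ 0.4524 -0.0325  0.0397]
[17.64  0.24 -5.97] [ 0.4524 -0.0325  0.0397]
[16.73 -0.73 -6.48] [ 0.4524 -0.0325  0.0398]
```

Emit:
move_arm(plan=[[0, 0, 0, -0.01, 0, 0, 5], [0, 0, 0, -0.01, 0, 0, 5], [0, 0, 0, 0, 0, 0, 5], [0, 0, 0, 0, 0, 0, 5], [0, 0, 0, 0, 0, 0, 5], [0, 0, 0, 0, 0, 0, 5], [0, 0, 0, 0, 0, 0, 5], [0, 0, 0, 0, 0, 0, 5], [0, 0, 0, 0, 0, 0, 5], [0, 0, 0, 0, 0, 0, 5]])

```text
t: 19.75
tool_pos: [0.4523, -0.0325, 0.04]
orientation: [3.139, -0.109, 0.013]
force: [18.6, -1.3, -5.9]
opening: 0.0178
gripper_force: 55.0
```

```bash
python3 - <<'E'
from h import *
for i in range(6):
    read_camera('top'); s=read_state(); print(s['force'].round(2),s['tool_pos'].round(4))
go(.4535,-.0325,.038,-.07)
E
```

```text
[17.43 -0.97 -6.55] [ 0.4523 -0.0325  0.04  ]
[18.52 -1.22 -5.05] [ 0.4523 -0.0325  0.04  ]
[18.72 -1.17 -6.23] [ 0.4523 -0.0325  0.04  ]
[19.04 -0.46 -5.59] [ 0.4523 -0.0325  0.04  ]
[17.83 -0.76 -6.28] [ 0.4523 -0.0325  0.04  ]
[17.97 -1.4  -5.58] [ 0.4523 -0.0325  0.0399]
t 20.05 pos [ 0.4523 -0.0325  0.0399] yaw -0.0696 F [17.97 -1.4  -5.58] open 0.0175 gf 55.0
turn units [ 0.004 -0.079  0.004] shift units now-axes [ 0.047 -0.005  0.078] target-axes [ 0.048 -0.005  0.078]
```

Emit:
move_arm(plan=[[0, 0, 0, 0.03, 0, 0, 5], [0, 0, 0, 0.04, 0, 0, 5], [0, 0, 0, 0.05, 0, 0, 5], [0, 0, 0, 0.06, 0, 0, 5], [0, 0, 0, 0.08, 0, 0, 5], [0, 0, 0, 0.1, 0, 0, 5], [0, 0, 0, 0.1, 0, 0, 5], [0, 0, 0, 0.07, 0, 0, 5], [0, 0, 0, 0, 0, 0, 5], [0, 0, 0, 0, 0, 0, 5]])

```text
t: 21.05
tool_pos: [0.4615, -0.0329, 0.038]
orientation: [-3.14, 0.109, 0.001]
force: [0.4, 0.3, -1.6]
opening: 0.0177
gripper_force: 55.0
```

```bash
python3 - <<'E'
from h import *
go(.463,-.0325,.08,-.07)
E
```

```text
t 21.05 pos [ 0.4615 -0.0329  0.038 ] yaw -0.0695 F [ 0.42  0.31 -1.59] open 0.0177 gf 55.0
turn units [-0.001  0.004  0.005] shift units now-axes [ 0.059 -0.021 -1.68 ] target-axes [ 0.059 -0.021 -1.68 ]
```

Emit:
move_arm(plan=[[0, 0, 0, 0, 0, -0.1, 5], [0, 0, 0, 0, 0, -0.2, 5], [0, 0, 0, 0, 0, -0.3, 5], [0, 0, 0, 0, 0, -0.3, 5], [0, 0, 0, 0, 0, -0.3, 5], [0, 0, 0, 0, 0, -0.3, 5], [0, 0, 0, 0, 0, -0.25, 5], [0, 0, 0, 0, 0, 0, 5], [0, 0, 0, -0.2, 0, 0, 5], [0, 0, 0, -0.5, 0, 0, 5]])

```text
t: 22.05
tool_pos: [0.444, -0.0317, 0.0816]
orientation: [-3.14, 0.109, 0.0]
force: [-0.3, 0.1, -1.2]
opening: 0.0175
gripper_force: 55.0
```

Emit:
move_arm(plan=[[0, 0, 0, -0.6, 0, 0, 5], [0, 0, 0, -0.6, 0, 0, 5], [0, 0, 0, -0.1, 0, -0.4, 5], [0, 0, 0, 0, 0, -0.8, 5], [0, 0, 0, 0, 0, -0.8, 5], [0, 0, 0, 0, 0, -0.8, 5], [0, 0, 0, 0, 0, -0.8, 5], [0, 0, 0, 0, 0, -0.4, 5], [0, 0, 0, 0, 0, 0, 5], [0, 0, 0, 0, 0, 0, 5]])

```text
t: 23.05
tool_pos: [0.4116, -0.0295, 0.1814]
orientation: [-3.14, 0.109, 0.001]
force: [-0.2, 0.3, -1.5]
opening: 0.0176
gripper_force: 55.0
```

```bash
python3 - <<'E'
from h import *
go(.4272,-.3513,.180,.322)
for n in('scene','top'):
    c=cam(n);P=pts(c); hsv=cv2.cvtColor(c['frame'],cv2.COLOR_RGB2HSV); X,Y,Z=P[...,0],P[...,1],P[...,2]
    y=cv2.inRange(hsv,(18,120,60),(34,255,255))>0; y&=(X>.6)&(X<.78)&(abs(Y)<.2)&(Z>.03)&(Z<.065); q=P[y];print(n,q[np.argsort(q[:,1])][::4].round(3).tolist())
    if n=='scene': cv2.imwrite('pics/c4.png',cv2.resize(c['frame'][150:290,220:380],None,fx=4.2,fy=4.2,interpolation=cv2.INTER_CUBIC)[...,::-1])
E
```

```text
t 23.05 pos [ 0.4116 -0.0295  0.1814] yaw -0.0696 F [-0.18  0.27 -1.55] open 0.0176 gf 55.0
turn units [-1.000e-03  4.000e-03 -3.739e+00] shift units now-axes [ 1.516 12.799  0.053] target-axes [-3.483 12.409  0.055]
scene [[0.638, -0.091, 0.035], [0.631, -0.087, 0.044], [0.62, -0.082, 0.05], [0.623, -0.069, 0.051], [0.622, -0.059, 0.047], [0.622, -0.033, 0.051], [0.622, -0.003, 0.048], [0.633, 0.003, 0.046]]
top [[0.647, -0.092, 0.03], [0.632, -0.088, 0.043], [0.62, -0.088, 0.06], [0.619, -0.076, 0.047], [0.62, -0.061, 0.058], [0.618, -0.053, 0.051], [0.621, -0.037, 0.054], [0.621, -0.026, 0.05], [0.625, -0.014, 0.051], [0.621, -0.006, 0.048], [0.619, 0.002, 0.056], [0.641, 0.002, 0.049]]
```

View pics/c4.png

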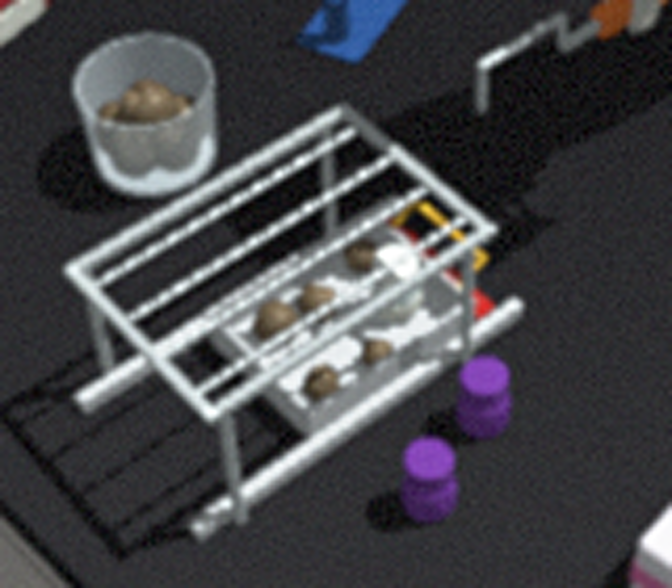

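The crop shows the pan seated against the red bar, the jar upright at crop px (400,290), and the hook clear. The bar's points look slightly less turned than the stop, so I'll check squareness before returning the hook.

```bash
python3 - <<'E'
from h import *
from scipy.stats import theilslopes
for n in('scene','top'):
    L=[];Q=[];Rd=[];Pn=[]
    for i in range(4):
        c=cam(n);P=pts(c); hsv=cv2.cvtColor(c['frame'],cv2.COLOR_RGB2HSV)
        for v,u in zip(*np.nonzero(cv2.inRange(hsv,(18,110,60),(34,255,255)))):
            p=ray(c,u,v,.052)
            if .61<p[0]<.632 and -.085<p[1]<-.005: Q.append(p)
        for v,u in zip(*np.nonzero(cv2.inRange(hsv,(0,180,60),(5,255,255)))):
            p=ray(c,u,v,.02)
            if .62<p[0]<.67 and -.12<p[1]<.03: Rd.append(p)
        X,Y,Z=P[...,0],P[...,1],P[...,2]
        m=(X>.6)&(X<.95)&(Y>-.16)&(Y<.06)&(Z>.143)&(Z<.16); L.append(P[m])
        m=(X>.63)&(X<.85)&(Y>-.15)&(Y<.05)&(Z>.025)&(Z<.05)&(hsv[...,1]<60); Pn.append(P[m])
    for k,q in(('bar',Q),('red',Rd)):
        q=np.array(q); 
        if len(q)>10: print(n,k,len(q),'dx/dy',np.round(theilslopes(q[:,0],q[:,1]),3)[[0,2,3]],q.mean(0).round(4))
    for k,q in(('shelf',L),('pan',Pn)):
        r=cv2.minAreaRect(np.vstack(q)[:,:2].astype(np.float32)); print(n,k,np.round(r[1],3),round(r[2],2),cv2.boxPoints(r).round(3).tolist())
E
```

```text
scene bar 140 dx/dy [ 0.023 -0.031  0.083] [ 0.6218 -0.0585  0.052 ]
scene red 33 dx/dy [1.04  0.167 1.04 ] [0.6433 0.014  0.02  ]
scene shelf [0.199 0.284] 86.06 [[0.6449999809265137, -0.1459999978542328], [0.9290000200271606, -0.16599999368190765], [0.9430000185966492, 0.032999999821186066], [0.6589999794960022, 0.05299999937415123]]
scene pan [0.192 0.184] 86.26 [[0.6430000066757202, -0.14000000059604645], [0.8270000219345093, -0.15199999511241913], [0.8389999866485596, 0.03999999910593033], [0.656000018119812, 0.052000001072883606]]
top bar 154 dx/dy [0.058 0.043 0.081] [ 0.6207 -0.0443  0.052 ]
top red 510 dx/dy [0.075 0.064 0.087] [ 0.6407 -0.0457  0.02  ]
top shelf [0.19  0.286] 86.27 [[0.6449999809265137, -0.14100000262260437], [0.9309999942779541, -0.1599999964237213], [0.9430000185966492, 0.029999999329447746], [0.6579999923706055, 0.04899999871850014]]
top pan [0.211 0.189] 1.27 [[0.6330000162124634, 0.04600000008940697], [0.6370000243186951, -0.14300000667572021], [0.8489999771118164, -0.1379999965429306], [0.8450000286102295, 0.05000000074505806]]
```

Squareness holds: the bar slope of 0.058 matches the stop's 0.075 within the noise. I'll return the hook.

Emit:
move_arm(plan=[[0, 0, 0, 0.15, 0.5, 0, 5], [0, 0, 0, 0.15, 0.9, 0, 5], [0, 0, 0, 0.15, 1, 0, 5], [0, 0, 0, 0.15, 1, 0, 5], [0, 0, 0, 0.15, 1, 0, 5], [0, 0, 0, 0.15, 1, 0, 5], [0, 0, 0, 0.15, 1, 0, 5], [0, 0, 0, 0.15, 1, 0, 5], [0, 0, 0, 0.15, 1, 0, 5], [0, 0, 0, 0.15, 1, 0, 5]])

```text
t: 24.55
tool_pos: [0.4326, -0.2686, 0.1818]
orientation: [3.139, -0.11, -0.0]
force: [0.5, 0.2, -1.0]
opening: 0.0177
gripper_force: 55.0
```

Emit:
move_arm(plan=[[0, 0, 0, 0, 1, 0, 5], [0, 0, 0, 0, 1, 0, 5], [0, 0, 0, 0, 0.8, 0, 5], [0, 0, 0, 0, 0.4, 0, 5], [0, 0, -0.5, 0, 0, 0, 5], [0, 0, -0.8, 0, 0, 0, 5], [0, 0, -0.9, 0, 0, 0, 5], [0, 0, -0.9, 0, 0, 0, 5], [0, 0, -0.64, 0, 0, 0, 5], [0, 0, 0, 0, 0, 0, 5]])

```text
t: 25.55
tool_pos: [0.4273, -0.3462, 0.1818]
orientation: [-3.1, -0.506, 0.0]
force: [0.2, -0.8, -1.4]
opening: 0.0175
gripper_force: 55.0
```

```bash
python3 - <<'E'
from h import *
go(.4272,-.3513,.0535,.322)
E
```

```text
t 25.55 pos [ 0.4273 -0.3462  0.1818] yaw 0.3235 F [ 0.16 -0.77 -1.36] open 0.0175 gf 55.0
turn units [-0.003 -0.     0.014] shift units now-axes [-0.07   0.195  5.134] target-axes [-0.069  0.194  5.134]
```

Emit:
move_arm(plan=[[0, 0, 0.014, -0.07, 0.195, 0, 5], [0, 0, 0, 0, 0, 0.5, 5], [0, 0, 0, 0, 0, 0.8, 5], [0, 0, 0, 0, 0, 0.9, 5], [0, 0, 0, 0, 0, 0.8, 5], [0, 0, 0, 0, 0, 0.5, 5], [0, 0, 0, 0, 0, 0.2, 5], [0, 0, 0, 0, 0, 0, 5], [0, 0, 0, 0, 0, 0, 5], [0, 0, 0, 0, 0, 0, 5]])

```text
t: 26.55
tool_pos: [0.4278, -0.3522, 0.0907]
orientation: [3.1, 0.501, 0.002]
force: [0.3, 0.6, -2.0]
opening: 0.0176
gripper_force: 55.0
```

```bash
python3 - <<'E'
from h import *
go(.4272,-.3513,.0535,.322)
s=read_state(); M=R.from_rotvec(s['orientation']).as_matrix(); o=s['tool_pos']-M@[0,0,.008]
c=cam('scene'); q=(pts(c)-o)@M; q[...,1:]*=-1
m=(q[...,0]>.05)&(q[...,0]<.2)&(abs(q[...,1])<.02)&(q[...,2]>-.03)&(q[...,2]<.05); w=q[m]
for a in np.arange(.05,.2,.02):
    g=w[(w[:,0]>=a)&(w[:,0]<a+.02)]
    if len(g): print(' x',a.round(2),'y',np.median(g[:,1]).round(4),'zmax',np.percentile(g[:,2],90).round(4),len(g))
print(' xmax',np.percentile(w[:,0],99).round(4))
E
```

```text
t 26.55 pos [ 0.4278 -0.3522  0.0907] yaw 0.3205 F [ 0.35  0.62 -2.01] open 0.0176 gf 55.0
turn units [ 0.018 -0.009 -0.014] shift units now-axes [-0.014 -0.045  1.487] target-axes [-0.012 -0.042  1.487]
 x 0.05 y 0.0037 zmax 0.0021 15
 x 0.07 y 0.0037 zmax 0.0249 16
 x 0.09 y 0.0034 zmax 0.0352 9
 x 0.11 y 0.003 zmax 0.0371 9
 x 0.13 y 0.0029 zmax 0.0347 8
 x 0.15 y 0.0015 zmax 0.0347 9
 x 0.17 y 0.0032 zmax 0.0317 24
 xmax 0.1827
```

Emit:
move_arm(plan=[[0, 0, -0.014, -0.01, -0.04, 0.1, 5], [0, 0, 0, 0, 0, 0.3, 5], [0, 0, 0, 0, 0, 0.3, 5], [0, 0, 0, 0, 0, 0.3, 5], [0, 0, 0, 0, 0, 0.2, 5], [0, 0, 0, 0, 0, 0.1, 5], [0, 0, 0, 0, 0, 0.06, 5], [0, 0, 0, 0, 0, 0.04, 5], [0, 0, 0, 0, 0, 0, 5], [0, 0, 0, 0, 0, 0, 5]])

```text
t: 27.6
tool_pos: [0.4268, -0.3508, 0.0547]
orientation: [3.101, 0.504, 0.001]
force: [0.4, 0.3, -1.8]
opening: 0.0178
gripper_force: 55.0
```

```bash
python3 - <<'E'
from h import *
go(.4272,-.3513,.0526,.322)
print(read_state()['wrist_torque'])
E
```

```text
t 27.6 pos [ 0.4268 -0.3508  0.0547] yaw 0.3221 F [ 0.4   0.29 -1.84] open 0.0178 gf 55.0
turn units [ 0.005 -0.003  0.001] shift units now-axes [0.009 0.023 0.084] target-axes [0.009 0.023 0.084]
[0.03574566 0.06759333 0.0012762 ]
```

Emit:
move_arm(plan=[[0, 0, 0, 0, 0.02, 0.03, 5], [0, 0, 0, 0, 0, 0.03, 5], [0, 0, 0, 0, 0, 0.02, 5], [0, 0, 0, 0, 0, 0, 5], [0, 0, 0, 0, 0, 0, 5], [0, 0, 0, 0, 0, 0, 14], [0, 0, 0, 0, 0, 0, 18], [0, 0, 0, 0, 0, 0, 19], [0, 0, 0, 0, 0, 0, 21], [0, 0, 0, 0, 0, 0, 23]])

```text
t: 28.6
tool_pos: [0.4267, -0.3509, 0.0521]
orientation: [-3.101, -0.504, 0.0]
force: [0.4, -0.2, -0.1]
opening: 0.0222
gripper_force: 0.0
```

Emit:
move_arm(plan=[[0, 0, 0, 0, 0, 0, 26], [0, 0, 0, 0, 0, 0, 30], [0, 0, 0, 0, 0, 0, 34], [0, 0, 0, 0, 0, 0, 38], [0, 0, 0, 0, 0, 0, 42], [0, 0, 0, 0, 0, 0, 44], [0, 0, 0, 0, 0, 0, 44], [0, 0, 0, 0, 0, -0.2, 44], [0, 0, 0, 0, 0, -0.4, 44], [0, 0, 0, 0, 0, -0.6, 44]])

```text
t: 29.6
tool_pos: [0.4264, -0.3508, 0.0828]
orientation: [-3.1, -0.504, 0.001]
force: [0.5, 0.0, 0.3]
opening: 0.0441
gripper_force: 0.0
```

Emit:
move_arm(plan=[[0, 0, 0, 0, 0, -0.8, 44], [0, 0, 0, 0, 0, -0.8, 44], [0, 0, 0, 0, 0, -0.8, 44], [0, 0, 0, 0, 0, -0.8, 44], [0, 0, 0, -0.4, 0.4, -0.8, 44], [0, 0, 0, -0.8, 0.8, 0, 44], [0, 0, 0, -0.8, 0.8, 0, 44], [0, 0, 0, -0.8, 0.8, 0, 44], [0, 0, 0, -0.5, 0.4, 0, 44], [0, 0, 0, 0, 0, 0, 44]])

```text
t: 30.6
tool_pos: [0.3728, -0.4547, 0.1834]
orientation: [3.1, 0.5, 0.0]
force: [0.3, 0.1, -0.7]
opening: 0.0443
gripper_force: 0.0
```

```bash
python3 - <<'E'
from h import *
go(.4272,-.3513,.0526,.322)
def fit(p):
    m=p.mean(0); d=np.linalg.svd(p-m)[2][0]; return m,d*np.sign(d[0])
out=[]
for n,b in {'scene':(220,370,110,260),'top':(290,440,140,290)}.items():
    c=cam(n);P=pts(c); X,Y,Z=P[...,0],P[...,1],P[...,2]
    m=(X>.30)&(X<.65)&(Y<-.27)&(Y>-.42)&(Z>.05)&(Z<.11)
    lab=cv2.connectedComponents(m.astype(np.uint8))[1]; k=np.bincount(lab[m]).argmax(); p=P[lab==k]
    mm,d=fit(p[:,:2]); s=(p[:,:2]-mm)@d
    print(n,len(p),'yaw',np.arctan2(d[1],d[0]).round(3),'end',(mm+d*s.max()).round(3),(mm+d*s.min()).round(3))
    print([(a.round(2),np.median(p[(s>=a)&(s<a+.03),2]).round(3)) for a in np.arange(s.min(),s.max(),.03)])
    u0,u1,v0,v1=b; out.append(cv2.resize(c['frame'][v0:v1,u0:u1],(400,400),interpolation=cv2.INTER_CUBIC))
cv2.imwrite('pics/c5.png',np.hstack(out)[...,::-1])
E
```

```text
t 30.6 pos [ 0.3728 -0.4547  0.1834] yaw 0.3197 F [ 0.31  0.07 -0.72] open 0.0443 gf 0.0
turn units [ 0.011  0.    -0.022] shift units now-axes [ 3.364 -3.247  5.229] target-axes [ 3.371 -3.234  5.233]
scene 215 yaw 0.328 end [ 0.598 -0.29 ] [ 0.333 -0.38 ]
[(np.float64(-0.14), np.float64(0.06)), (np.float64(-0.11), np.float64(0.063)), (np.float64(-0.08), np.float64(0.068)), (np.float64(-0.05), np.float64(0.067)), (np.float64(-0.02), np.float64(0.067)), (np.float64(0.01), np.float64(0.062)), (np.float64(0.04), np.float64(0.089)), (np.float64(0.07), np.float64(0.096)), (np.float64(0.1), np.float64(0.094)), (np.float64(0.13), np.float64(0.075))]
top 271 yaw 0.325 end [ 0.595 -0.293] [ 0.361 -0.372]
[(np.float64(-0.1), np.float64(0.066)), (np.float64(-0.07), np.float64(0.074)), (np.float64(-0.04), np.float64(0.071)), (np.float64(-0.01), np.float64(0.069)), (np.float64(0.02), np.float64(0.066)), (np.float64(0.05), np.float64(0.099)), (np.float64(0.08), np.float64(0.099)), (np.float64(0.11), np.float64(0.098)), (np.float64(0.14), np.float64(0.089))]
```

View pics/c5.png

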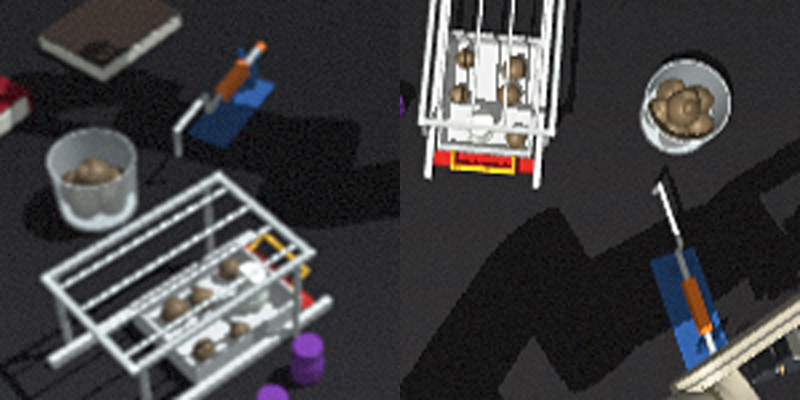

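The picture shows the hook back in its notches at its first pose (handle at px (695,305) in the top half), the pan seated square on the red bar, and the jar upright. The arm is clear, so I'm handing in.

```bash
python3 -c "
from plant import close_job
print(close_job())"
```

```text
the job is handed in; nothing more can be done
None
```

I handed the job in at about 31 s: the pan is seated squarely on the stop after more than a second at about 14 N, the jar is upright, and the hook is back in its cradle; no verdict was returned.

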